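# Sort the loose supplies into the stock trays

## Task

Put the loose goods away, each in the tray that already holds its own kind: stand both vials upright on the floor of the vial tray and lay the syringe flat on the floor of the syringe tray. Also draw the bottom test cassette sideways out of the stack magazine by its protruding end and lay it flat, same side up, on the floor of the cassette tray. Do not disturb the cup of pens.

Things in the scene. Friction and masses are not known exactly. Their poses are not given: they have to be found in the camera images.
- vial_1: Amber glass vial standing on the bench, body 28 mm in diameter up to 40 mm high, then a shoulder and an aluminium cap 20 mm in diameter, 58 mm high in all, about 50 g. Origin: centre of its underside; z up. Both vials are the same.
- vial_2: Amber glass vial standing on the bench, body 28 mm in diameter up to 40 mm high, then a shoulder and an aluminium cap 20 mm in diameter, 58 mm high in all, about 50 g. Origin: centre of its underside; z up. Both vials are the same.
- syringe: White capped syringe lying on the bench, 112 mm long (own x -56 to +56), 30 g. Barrel 20 mm in diameter from x = -29 to +36 mm, axis 10 mm up; a flange 30 mm wide (y), 20 high at x = -30 mm keeps it from rolling; behind it (-x) thin plunger rod and 18 mm thumb disc, in front (+x) an 8 mm grey cap. Origin: on the barrel's axis at mid-length, near the centre of mass; z up.
- cassette: Bottom test cassette of the magazine: flat white plastic, 80 (own x) by 26 (y) by 8 mm, 15 g, grey window on top. Origin: centre of underside; z up. Starts 20 mm above the bench; its -x end sticks 30 mm out of the mouth, free below and at the sides, to be pinched across its width. A light pull of 60 mm towards its own -x draws it clear.
- magazine: Grey open-topped stack magazine, fixed, 88 (own x) by 44 (y) by 56 mm high, with four like cassettes one on another, the upper three wholly inside. Origin: centre of underside; z up. Its mouth, a slot 11 mm high above the 20 mm base, looks to its own -x: only the bottom cassette passes. The others then drop by one and stay inside.
- vial_tray: Open blue plastic tray, fixed, 150 (own x) by 130 (y) by 30 mm high, walls and floor 4 mm. Origin: centre of underside. Known only by the stock fixed in it along its -y side: two vials at x = -40 and +40, y = -42 mm. The rest (y -20 to +60, x -70 to +70 mm) is free. The trays are else alike, long side across in front of the robot, stock on the far side.
- syringe_tray: Open blue plastic tray, fixed, 150 (own x) by 130 (y) by 30 mm high, walls and floor 4 mm. Origin: centre of underside. Known only by the stock fixed in it along its -y side: one syringe along x at y = -42 mm. The rest (y -20 to +60, x -70 to +70 mm) is free. The trays are else alike, long side across in front of the robot, stock on the far side.
- cassette_tray: Open blue plastic tray, fixed, 150 (own x) by 130 (y) by 30 mm high, walls and floor 4 mm. Origin: centre of underside. Known only by the stock fixed in it along its -y side: one test cassette flat along x at y = -42 mm. The rest (y -20 to +60, x -70 to +70 mm) is free. The trays are else alike, long side across in front of the robot, stock on the far side.
- pen_cup: Black cup of pens, loose on the bench beside the trays, 72 mm in diameter, pens up to 145 mm high, 0.35 kg. Origin: centre of its underside. A bystander, to be left alone.
Not all that is in view belongs to the job. What is shaped like the cassette_tray but orange is not meant.

How it is judged (in metres and radians):
At the end, for the whole second after the job is handed in: Both vials upright in the vial tray, the syringe level in the syringe tray, the drawn cassette flat and window up in the cassette tray (each within 0.15 rad), all inside the walls, undersides at most 8 mm (syringe's axis 20 mm) above its floor, released and at rest (x of vial_1 in the frame of vial_tray between -0.062 and 0.062 m and y of vial_1 in the frame of vial_tray between -0.052 and 0.052 m and z of vial_1 in the frame of vial_tray between -0.002 and 0.012 m and linear speed of each of vial_1, vial_2, syringe, cassette below 0.03 m/s and angle between each of vial_1, vial_2, cassette's own z axis and vertical below 0.15 rad and x of vial_2 in the frame of vial_tray between -0.062 and 0.062 m and y of vial_2 in the frame of vial_tray between -0.052 and 0.052 m and z of vial_2 in the frame of vial_tray between -0.002 and 0.012 m and x of syringe in the frame of syringe_tray between -0.04 and 0.04 m and y of syringe in the frame of syringe_tray between -0.055 and 0.055 m and z of syringe in the frame of syringe_tray between -0.002 and 0.024 m and angle between syringe's own x axis and vertical between 1.42 and 1.72 rad and x of cassette in the frame of cassette_tray between -0.055 and 0.055 m and y of cassette in the frame of cassette_tray between -0.055 and 0.055 m and z of cassette in the frame of cassette_tray between -0.002 and 0.012 m); the robot touches nothing.
It fails at once if the cup of pens is shifted by more than 30 mm or tipped (distance of pen_cup from where it was at the start of the episode above 0.03 m or angle between pen_cup's own z axis and vertical above 0.3 rad).
It also fails if it takes over 99 s, if anything falls off the work surface, if the arm or the gripper's body presses on something with over 40 N, if the wrist force passes 120 N, or if a joint passes its speed limit or range.

## Robot

A 6-joint arm with a two-finger parallel gripper is mounted at the origin on the work surface. World frame = base frame: x ahead of the robot, y to its left, z up, the work surface at z = 0. Lengths are in mm, angles in rad, forces in N, time in s.
With the tool pointing down it reaches from about 350 to 925 mm from the base axis. Payload 6.4 kg.
Tool frame: the origin (TCP) lies midway between the tips of the shut fingers; the grasp point (between the pads) lies env.hold_point_z behind it (env.hold_point_z is the distance from the TCP to the grasp point, in mm); z points along the fingers, y is the direction in which the jaws open and shut (so a half turn about z gives the same grasp; the last joint's range is limited). The gripper opens to 85 mm and grips with 20 to 120 N. Pads are 22 mm wide; open, the fingers measure 114 mm over their backs; the gripper's body (76 mm by 85 mm) begins 54 mm behind the grasp point. The pads swing forward as they close: fully open they stand 13 mm farther back than shut.
Start: joints at [1.022, 0.245, 1.558, -0, 1.339, -0.174], TCP at [237.954, 604.89, 203.49] pointing down, gripper open.
Joint ranges: [-3.13, 3.13], [-1.02, 2.26], [0.13, 2.54], [-0.95, 4.09], [0.21, 2.88], [-2.74, 2.74]. Speed limits (rad/s): [2.57, 2.57, 3.14, 3.14, 3.14, 3.14].

## Interface

Orientations are given as a rotation vector (axis times angle).
In Python, from station import env gives the robot as it stands. Calls block until the motion is done:
- env.move_to(position, orientation): joint-space move of the TCP to a pose.
- env.move_linear(position, v=150, orientation=None, force_limit=None): straight line of the TCP; orientation=None keeps the orientation; v is the mean speed in mm/s. With force_limit (N) it stops when the force on the tool has changed by that much, and returns True; else False.
- env.movej(angles): joint-space move.
- env.move_gripper(opening): opening from 0.0 (shut) to 1.0 (fully open); the grip force is fixed at half the most; returns when the fingers have stopped.
- env.wait(seconds).
- env.ik(position, orientation): joint angles nearest the present ones, or None.
- env.get_image(name): name is "scene" or "top" or "wrist"; returns the picture (384x512x3 uint8, red, green, blue); there is no depth.
- env.camera_params(name): a dict with "fx", "fy", "cx", "cy" (pixels), "k1" (the pictures are not rectified: a ray, as slopes to the right and down, at radius r is drawn at 1 + k1 r^2 times it, then the intrinsics apply), "cam_to_world" (4x4, takes a point from camera to world coordinates); the wrist camera has in their place "T_tool_cam" (4x4, takes a point from camera to tool coordinates, whose origin is the TCP and whose axes are the flange's). Camera axes: x right, y up, looking along -z (the intrinsics and any distortion apply to the point x, -y, -z); pixel columns grow to the right and rows downward; lengths in mm; the calibration is good to about 2 mm. A picture is of the moment at which its call begins: read the wrist's pose just before it. camera_params takes no time and is no camera call.
A pose or a line that the arm cannot do raises env.PlanningError and nothing moves.
- env.close_job(): hands the job in, once; it reports no verdict.
Readings, each from a call of its own:
- env.get_t(): time.
- env.get_q(): joint angles.
- env.get_joint_velocities(): joint speeds.
- env.get_joint_torque(): joint torques, N m.
- env.get_tcp_pos(): TCP position.
- env.get_eef_rot(): TCP orientation.
- env.get_ft_force(): force on the tool from outside, world axes, zero at the start.
- env.get_torque(): the same for the moment, N m.
- env.get_grip_width(): opening from 0.0 (shut) to 1.0 (fully open).
Only numpy, scipy, OpenCV 4.12 (cv2) and the standard library are available. Lean on these libraries where they do the work, as an engineer would, in place of code of your own. Each camera call takes 0.05 s, during which the arm holds its last target.

## Working session

There is one attempt and no reset: what is moved stays moved. The work goes in short steps, each a Python script; the robot and the scene stay as the last script left them, time stands still between calls to the robot, and variables do not carry over. Pictures are saved under pics/ and viewed, and the job is handed in when it is done.

```bash
ls; mkdir -p pics
python3 - <<'E'
from station import env
import cv2
for n in ["scene","top","wrist"]:
    im=env.get_image(n); cv2.imwrite(f"pics/{n}0.png",im[:,:,::-1]); print(n,env.camera_params(n))
print(env.hold_point_z,env.get_t(),env.get_eef_rot(),env.get_grip_width())
E
```

```text
pics
scene {'fx': 463.13718066127774, 'fy': 463.13718066127774, 'cx': 262.3548383638886, 'cy': 184.27267755178144, 'k1': -0.04199596919003341, 'cam_to_world': array([[ 6.17141108e-01, -4.74456633e-01,  6.27716302e-01,
         1.26055678e+03],
       [ 7.86595858e-01,  3.92376074e-01, -4.76768259e-01,
        -5.61253004e+02],
       [-2.00949947e-02,  7.87992335e-01,  6.15357028e-01,
         8.48277860e+02],
       [ 0.00000000e+00,  0.00000000e+00,  0.00000000e+00,
         1.00000000e+00]])}
top {'fx': 398.9795316691073, 'fy': 398.9795316691073, 'cx': 251.2064483421657, 'cy': 192.62371480762062, 'k1': 0.003534349839084533, 'cam_to_world': array([[-1.42798831e-02,  9.83789795e-01, -1.78756048e-01,
         2.67399473e+02],
       [-9.99516467e-01, -1.89828939e-02, -2.46268536e-02,
         6.73544136e+01],
       [-2.76209544e-02,  1.78317945e-01,  9.83585173e-01,
         1.11206693e+03],
       [ 0.00000000e+00,  0.00000000e+00,  0.00000000e+00,
         1.00000000e+00]])}
wrist {'fx': 320.77988053164705, 'fy': 320.77988053164705, 'cx': 252.94739520522694, 'cy': 191.71297997123986, 'k1': -0.002175599621991203, 'T_tool_cam': array([[ 3.87458505e-05,  9.60493567e-01,  2.78302185e-01,
         7.05722806e+01],
       [ 9.99999418e-01,  2.62975234e-04, -1.04681840e-03,
        -1.63168895e+00],
       [-1.07864892e-03,  2.78302063e-01, -9.60492997e-01,
        -1.71614728e+02],
       [ 0.00000000e+00,  0.00000000e+00,  0.00000000e+00,
         1.00000000e+00]])}
18.700000000000003 0.15 [-5.85167242e-01 -3.08611093e+00  2.21971148e-03] 0.9963565603813485
```

View pics/scene0.png

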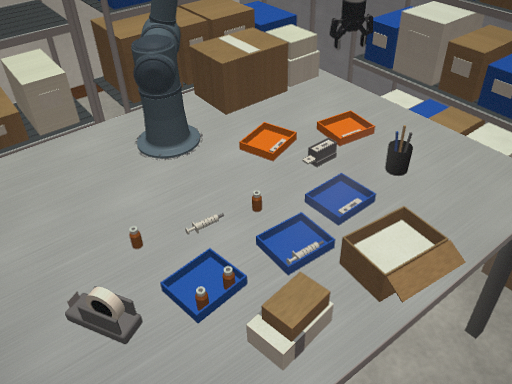

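View pics/top0.png

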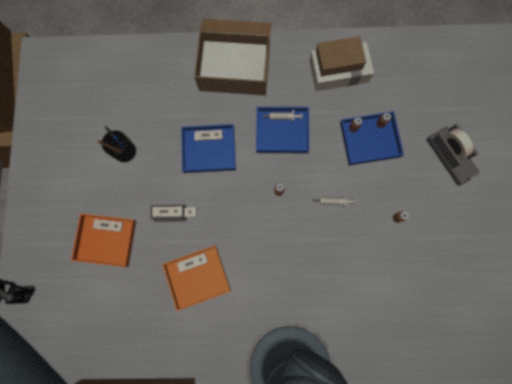

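View pics/wrist0.png

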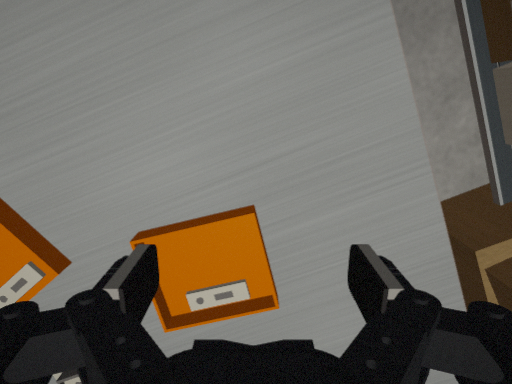

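The top view shows:
- Vials at about (279,188) and (401,216), and the syringe at (333,201).
- The magazine at (168,212), with its cassette sticking out to the right at (190,212).
- Blue trays: cassette (208,147), syringe (283,130), vial (371,138).
- Pens at (118,145).

Next I'll measure these.

```bash
cat > h.py <<'E'
from station import env
import numpy as np, cv2
from scipy.spatial.transform import Rotation as R
def T_of(name,pose=None):
    p=env.camera_params(name)
    if 'cam_to_world' in p: return p,p['cam_to_world']
    pos,rot=pose; T=np.eye(4); T[:3,:3]=R.from_rotvec(rot).as_matrix(); T[:3,3]=pos
    return p,T@p['T_tool_cam']
def ray(p,T,uv):
    K=np.array([[p['fx'],0,p['cx']],[0,p['fy'],p['cy']],[0,0,1]])
    xy=cv2.undistortPoints(np.array(uv,float).reshape(-1,1,2),K,np.array([p['k1'],0,0,0])).reshape(-1,2)
    d=np.c_[xy[:,0],-xy[:,1],-np.ones(len(xy))]
    return T[:3,3],d@T[:3,:3].T
def onplane(name,uv,z,pose=None):
    o,d=ray(*T_of(name,pose),uv)
    return o+d*((z-o[2])/d[:,2])[:,None]
def proj(name,P,pose=None):
    p,T=T_of(name,pose); q=(np.c_[np.array(P,float).reshape(-1,3),np.ones(np.size(P)//3)])@np.linalg.inv(T).T
    K=np.array([[p['fx'],0,p['cx']],[0,p['fy'],p['cy']],[0,0,1]])
    q=np.c_[q[:,0],-q[:,1],-q[:,2]]
    return cv2.projectPoints(q,np.zeros(3),np.zeros(3),K,np.array([p['k1'],0,0,0]))[0].reshape(-1,2)
E
cat > m1.py <<'E'
from h import *
im=cv2.imread('pics/top0.png'); hsv=cv2.cvtColor(im,cv2.COLOR_BGR2HSV)
def comps(m,amin,amax):
    n,l,s,c=cv2.connectedComponentsWithStats(m.astype(np.uint8)*255)
    return [(c[i],s[i],l==i) for i in range(1,n) if amin<s[i][4]<amax]
H,S,V=[hsv[...,i].astype(int) for i in range(3)]
print('trays')
for c,s,m in comps((H>105)&(H<125)&(S>120),500,9999):
    cnt=max(cv2.findContours(m.astype(np.uint8),0,2)[0],key=cv2.contourArea)
    r=cv2.minAreaRect(cnt); b=cv2.boxPoints(r); P=onplane('top',b,30)
    print(s,P[:,:2].mean(0).round(1),[np.linalg.norm(P[i]-P[i-1]).round(1) for i in (1,2)],[np.degrees(np.arctan2(*(P[i]-P[i-1])[1::-1])).round(1) for i in (1,2)])
for i,(x0,y0,x1,y1) in enumerate([(260,160,420,240),(140,195,210,230)]):
    k=[5,10][i]
    cv2.imwrite(f'pics/topz{i}.png',cv2.resize(im[y0:y1,x0:x1],None,fx=k,fy=k,interpolation=cv2.INTER_CUBIC))
E
python3 m1.py
```

```text
trays
[ 257  108   52   44 1943] [644.6   3.3] [np.float64(145.6), np.float64(127.2)] [np.float64(-91.5), np.float64(177.7)]
[ 342  112   61   52 2056] [ 614.7 -245.5] [np.float64(156.4), np.float64(129.8)] [np.float64(-81.8), np.float64(-175.8)]
[ 182  125   53   47 1921] [595. 215.] [np.float64(147.4), np.float64(131.4)] [np.float64(-89.0), np.float64(-178.2)]
```

View pics/topz0.png

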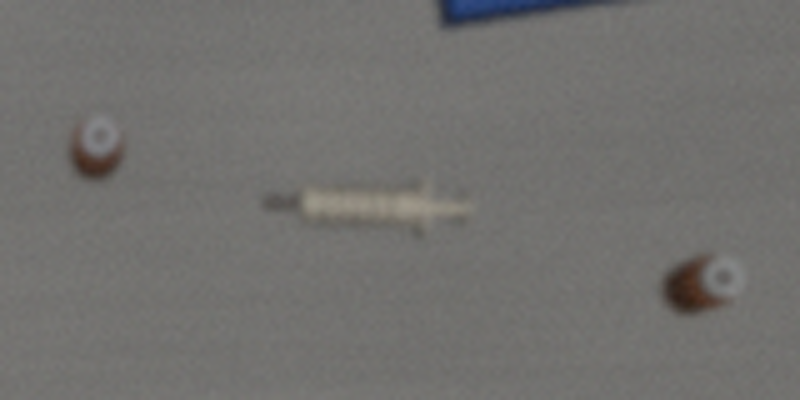

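View pics/topz1.png

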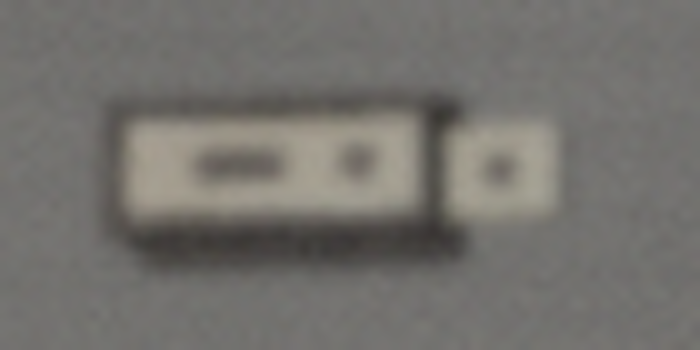

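The zoom gives:
- Vial caps at (279.4,186.4) and (404.4,214.8).
- The syringe from its cap at left (312.2,200) to its thumb disc at right (354.6,201.4), flange at (344,201).
- The cassette end at (195.6,211.5).

Next I'll compute positions and cross-check them in the scene camera.

```bash
cat > m2.py <<'E'
from h import *
c=lambda x0,y0,k,p:[(p[0]+.5)/k-.5+x0,(p[1]+.5)/k-.5+y0]
A=onplane('top',[c(260,160,5,(99,134)),c(260,160,5,(724,276))],58); print('caps',A.round(1))
S=onplane('top',[c(260,160,5,p) for p in [(263,202),(302,203),(422,207),(475,209)]],10); print('syr',S.round(1), np.linalg.norm(S[0]-S[3]),np.degrees(np.arctan2(*(S[0]-S[3])[1::-1])))
C=onplane('top',[c(140,195,10,p) for p in [(445,122),(445,220),(560,120),(560,218)]],28); print('cas',C.round(1))
M=onplane('top',[c(140,195,10,p) for p in [(110,102),(110,228),(458,96),(458,225)]],56); print('mag',M.round(1))
q=proj('scene',np.r_[A,S,C,M,[[644.6,3.3,30],[614.7,-245.5,30],[595,215,30]]])
im=cv2.imread('pics/scene0.png'); x0,y0=100,120
im=cv2.resize(im[120:320,100:380],None,fx=2.8,fy=2.8,interpolation=cv2.INTER_CUBIC)
for p in q: cv2.circle(im,tuple(int(v) for v in ((p-[100,120])*2.8)),2,(0,255,0),-1)
cv2.imwrite('pics/scenechk.png',im)
E
python3 m2.py
```

```text
caps [[ 474.5   17.7   58. ]
 [ 391.9 -308.4   58. ]]
syr [[ 443.5  -74.8   10. ]
 [ 442.5  -96.4   10. ]
 [ 439.1 -162.6   10. ]
 [ 437.4 -191.8   10. ]] 117.21325607307637 87.00141003213947
cas [[428.4 280.3  28. ]
 [401.2 279.9  28. ]
 [428.4 248.5  28. ]
 [401.2 248.2  28. ]]
mag [[431.4 365.6  56. ]
 [397.2 364.5  56. ]
 [431.2 271.4  56. ]
 [396.4 270.8  56. ]]
```

View pics/scenechk.png

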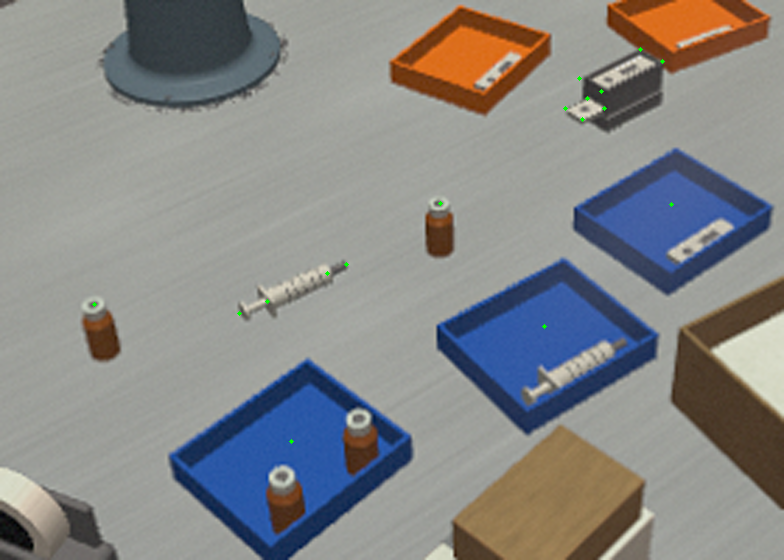

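The top-view positions reproject well onto the scene image: cap centres, syringe ends, cassette corners and tray centres all land on their objects. I'll start with the cassette: approach from above and check with the wrist camera.

```bash
cat >> h.py <<'E'
def ori(yaw_deg): return (R.from_euler('z',yaw_deg,degrees=True)*R.from_euler('x',np.pi)).as_rotvec()
def shot(n,fn):
    pose=(np.array(env.get_tcp_pos()),np.array(env.get_eef_rot()))
    im=env.get_image(n); cv2.imwrite(fn,im[:,:,::-1]); return im,pose
def st(s=''): print(s,'t',round(env.get_t(),2),'tcp',np.round(env.get_tcp_pos(),1),'w',round(env.get_grip_width()*85,1),'F',np.round(env.get_ft_force(),1))
E
python3 - <<'E'
from h import *
print(env.ik([415,260,19],ori(90)),env.ik([415,196,19],ori(90)),env.ik([583,187,5],ori(90)))
env.move_to([415,260,120],ori(90)); st()
im,pose=shot('wrist','pics/w1.png'); np.save('pose1.npy',np.array(pose))
q=proj('wrist',[[415,248.3,28],[401.5,248.3,28],[428.5,248.3,28],[415,279,28]],pose);print(q)
im=im[:,:,::-1].copy()
for p in q: cv2.circle(im,tuple(int(v) for v in p),2,(0,255,0),-1)
cv2.imwrite('pics/w1b.png',im)
E
```

```text
[ 3.27678246e-01  1.33686303e-01  2.06700847e+00 -4.44089210e-16
  9.40897876e-01  3.27678246e-01] [ 1.93364643e-01  6.42725974e-02  2.14328818e+00 -4.44089210e-16
  9.34031871e-01  1.93364643e-01] [ 1.25424724e-01  4.07543613e-01  1.75428752e+00 -4.44089210e-16
  9.79761517e-01  1.25424724e-01]
 t 1.62 tcp [415.2 260.7 120.5] w 84.9 F [0.  0.7 0.2]
[[253.0337767  197.73220338]
 [237.35970821 197.72223621]
 [268.70430907 197.74210579]
 [253.08388547 162.58598587]]
```

View pics/w1b.png

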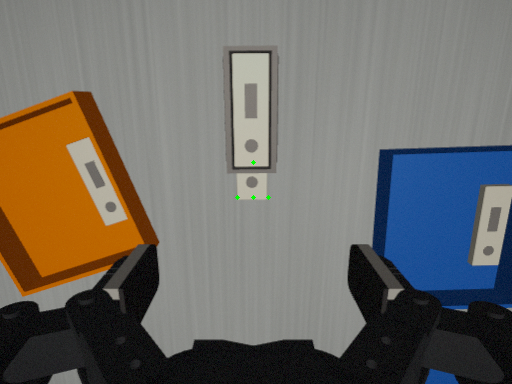

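The cassette end is at rows 173–199, columns 236–268, within 1 px of the prediction. The orange tray's corner at (158,243) is near the left finger, so I'll check that clearance and open only part way.

Run:
```python
from h import *
pose=np.load('pose1.npy')
print(onplane('wrist',[[158,243],[150,205],[90,92]],30,pose).round(1))
print(onplane('wrist',[[252,199],[236.5,199],[267.5,199],[236.5,174],[267.5,174]],28,pose).round(1))
env.move_gripper(0.6); st()
env.move_linear([414.3,260,50],v=200,orientation=ori(90)); st()
im,pose=shot('wrist','pics/w2.png')
```

```text
[[330.4 206.7  30. ]
 [326.4 242.3  30. ]
 [287.7 335.1  30. ]]
[[414.1 247.2  28. ]
 [400.7 247.1  28. ]
 [427.5 247.2  28. ]
 [401.  269.2  28. ]
 [427.2 269.2  28. ]]
 t 2.11 tcp [414.9 260.1 120. ] w 51.2 F [ 0.4 -0.9 -0.1]
 t 2.61 tcp [414.5 260.1  50.3] w 50.7 F [-0.3 -0.1 -0.2]
```

View pics/w2.png

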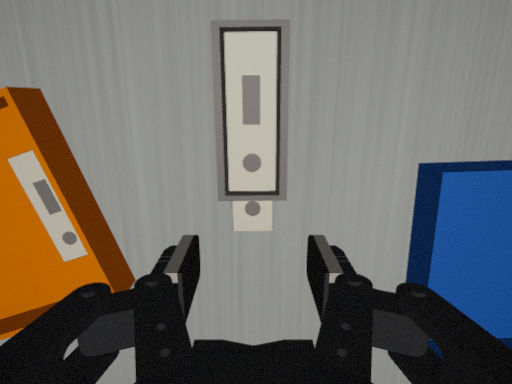

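Cassette centred between the fingers (columns 233–272, jaw centre about 253), with clear room on both sides. Going down, gripping and pulling.

```bash
python3 - <<'E'
from h import *
print(env.move_linear([414.2,259.5,18.5],v=100,force_limit=15)); st()
env.move_gripper(0.0); st('grip')
print(env.move_linear([414.2,190,18.5],v=80,force_limit=40)); st('pulled')
env.move_linear([414.2,190,90],v=200); st()
im,pose=shot('wrist','pics/w3.png'); shot('scene','pics/s3.png')
E
python3 -c "
import cv2,numpy as np
a=cv2.imread('pics/s3.png')[100:292,240:496];b=cv2.imread('pics/w3.png')
cv2.imwrite('pics/c3.png',np.hstack([cv2.resize(a,(400,300)),cv2.resize(b,(400,300))]))"
```

```text
False
 t 3.12 tcp [414.6 259.7  19. ] w 51.3 F [-1.   0.3  0.2]
grip t 3.66 tcp [414.2 259.5  18.6] w 0.1 F [-0.5  0.4 -0.2]
False
pulled t 4.67 tcp [414.3 190.2  18.6] w -0.2 F [ 0.3  0.1 -0.1]
 t 5.18 tcp [413.9 190.2  89.6] w 0.1 F [ 0.3 -0.3 -0.9]
```

View pics/c3.png

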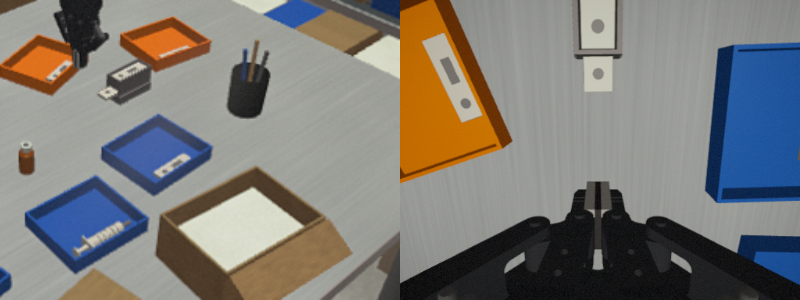

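The jaws shut to 0, so the grasp missed. In the wrist picture the cassette is still in the mouth at about (253,95), so the pads closed over its top. I'll check whether it moved, then retry lower.

Run:
```python
from h import *
env.move_gripper(0.6)
env.move_linear([414.2,259.5,50],v=250); st()
im,pose=shot('wrist','pics/w4.png'); np.save('pose4.npy',np.array(pose))
a=cv2.imread('pics/w2.png')[170:300,150:350];b=cv2.imread('pics/w4.png')[170:300,150:350]
cv2.imwrite('pics/c4.png',cv2.resize(np.hstack([a,b]),(800,260)))
```

```text
t 6.29 tcp [413.8 259.8  49.6] w 51.1 F [-0.3 -0.4  0.2]
```

View pics/c4.png

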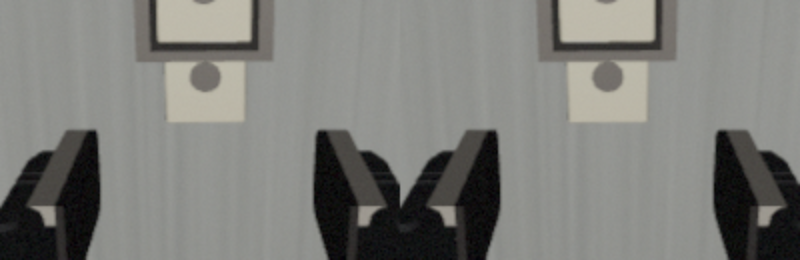

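The cassette hasn't moved. I need to see where the fingertips really are, so I'll compare the projected TCP with the shut fingers in w3.

Run:
```python
from h import *
I=(np.zeros(3),np.zeros(3))
pts=[[0,0,0],[11,0,0],[-11,0,0],[0,0,-18.7],[11,0,-18.7],[11,0,-8]]
q=proj('wrist',pts,I);print(q.round(1))
im=cv2.imread('pics/w3.png')
for i,p in enumerate(q): cv2.circle(im,tuple(int(v) for v in p),1,[(0,255,0),(0,0,255)][i>2],-1)
cv2.imwrite('pics/w3t.png',cv2.resize(im[200:384,160:350],None,fx=3,fy=3))
pose=np.load('pose4.npy'); print(proj('wrist',[[414.2,247.2,28],[414.2,247.2,20]],pose))
```

```text
[[253.8 224.4]
 [253.8 206.3]
 [253.8 242. ]
 [254.  238. ]
 [254.  218. ]
 [253.9 211. ]]
[[254.35048719 230.00135623]
 [254.29808934 225.34158284]]
```

View pics/w3t.png

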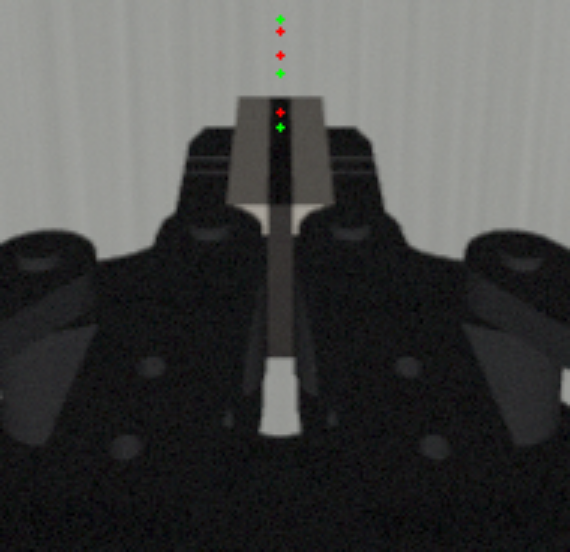

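The shut fingers appear about 26 px lower in the wrist image than the stated TCP should. I'll check that against the scene view, which is independent.

Run:
```python
from h import *
T=np.array([413.9,190.2,89.6])
q=proj('scene',[T,T+[0,11,0],T-[0,11,0],T+[0,0,20],T+[0,0,40]]);print(q.round(1))
im=cv2.imread('pics/s3.png'); k=8;x0,y0=255,85
z=cv2.resize(im[y0:y0+75,x0:x0+95],None,fx=k,fy=k,interpolation=cv2.INTER_CUBIC)
z=np.clip(z.astype(float)*1.6,0,255).astype(np.uint8)
for p in q: cv2.circle(z,tuple(int(v) for v in (p-[x0,y0]+.5)*k),3,(0,255,0),-1)
cv2.imwrite('pics/s3z.png',z)
```

```text
[[291.  150.6]
 [293.8 149.2]
 [288.1 151.9]
 [291.1 144.8]
 [291.2 139. ]]
```

View pics/s3z.png

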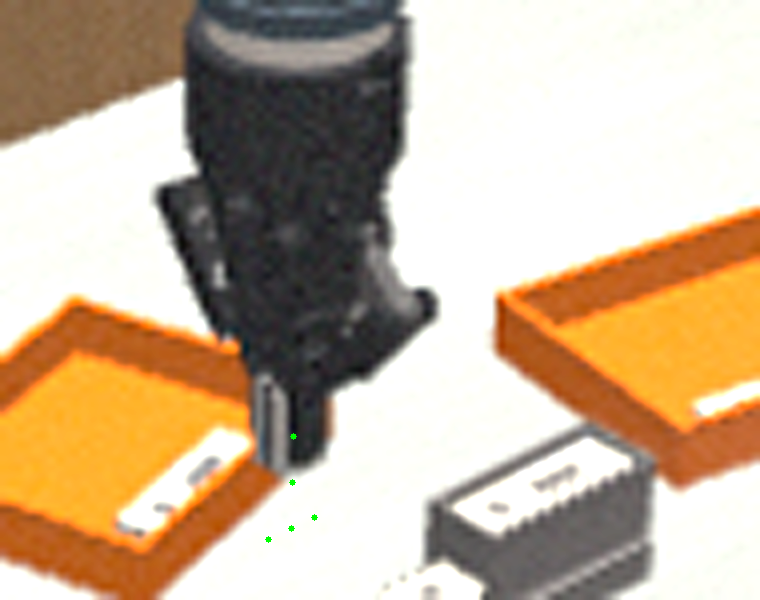

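Run:
```python
from h import *
from scipy.optimize import least_squares
pose=(np.array([413.9,190.2,89.6]),ori(90))
for s in [(293.5,142),(291,143.5),(293.5,144),(291,142)]:
  f=lambda X: np.r_[(proj('wrist',X,pose)[0]-[253,232]),proj('scene',X)[0]-s]
  r=least_squares(f,pose[0]); X=r.x
  print(s,(R.from_rotvec(pose[1]).inv().apply(X-pose[0])).round(1),r.fun.round(1))
```

```text
(293.5, 142) [  7.1  -0.5 -27.4] [ 0.1 -0.1 -0.6 -0.2]
(291, 143.5) [  4.4  -0.6 -21.2] [-0.2  0.1  1.1  0.4]
(293.5, 144) [  4.9  -0.4 -22.1] [ 0.2 -0.1 -1.2 -0.4]
(291, 142) [  6.   -0.6 -25.2] [-0.2  0.2  1.5  0.5]
```

Both views put the real fingertips roughly 20–27 mm short of the reported TCP. I'll measure it with a gentle touch of the shut fingers on clear bench.

Run:
```python
from h import *
env.move_linear([414.2,185,50],v=250)
env.move_gripper(0.0)
env.move_linear([414.2,185,15],v=150)
print(env.move_linear([414.2,185,-32],v=25,force_limit=6)); st('touch')
env.move_linear([414.2,185,20],v=150); st()
```

```text
True
touch t 9.24 tcp [414.2 185.  -27.8] w 0.2 F [-1.  -1.2  4.5]
 t 9.72 tcp [414.2 185.   19.9] w 0.1 F [-0.1 -0.7 -0.2]
```

The real tip is 27.5 mm behind the reported TCP, so I'll command z = tip height − 27.5. The two views also agree on about −4 mm along tool x, and I'll correct for most of that. Retrying the cassette.

```bash
cat >> h.py <<'E'
D=27.5; XO=3.5   # real tip: 27.5 behind reported TCP, -3.5 in tool x
def cmd(p,yaw):  # real tip position -> commanded TCP
    a=np.radians(yaw); return [p[0]+XO*np.cos(a),p[1]+XO*np.sin(a),p[2]-D]
def lin(p,yaw,v=200,fl=None): return env.move_linear(cmd(p,yaw),v=v,orientation=ori(yaw),force_limit=fl)
E
python3 - <<'E'
from h import *
env.move_gripper(0.6)
lin([414.2,259.5,60],90,250)
print(lin([414.2,259.5,18],90,100,15)); st()
env.move_gripper(0.0); st('grip')
E
```

```text
False
 t 11.29 tcp [414.2 262.6  -9.6] w 51.4 F [ 0.2  0.  -0.3]
grip t 11.64 tcp [414.9 263.2  -8.5] w 24.0 F [-0.7 -1.7  5.8]
```

Gripped, reading 24 mm against the nominal 26. Pulling.

Run:
```python
from h import *
print(lin([414.2,190,18],90,80)); st('pulled')
lin([414.2,190,75],90,200); st()
shot('wrist','pics/w5.png'); shot('scene','pics/s5.png')
a=cv2.imread('pics/s5.png')[100:292,240:496];b=cv2.imread('pics/w5.png')
cv2.imwrite('pics/c5.png',np.hstack([cv2.resize(a,(400,300)),cv2.resize(b,(400,300))]))
```

```text
False
pulled t 12.66 tcp [414.1 193.6  -9.6] w 23.8 F [ 0.5 -1.   0.4]
 t 13.09 tcp [414.6 193.9  47.9] w 24.1 F [ 0.1 -0.9 -0.5]
```

View pics/c5.png

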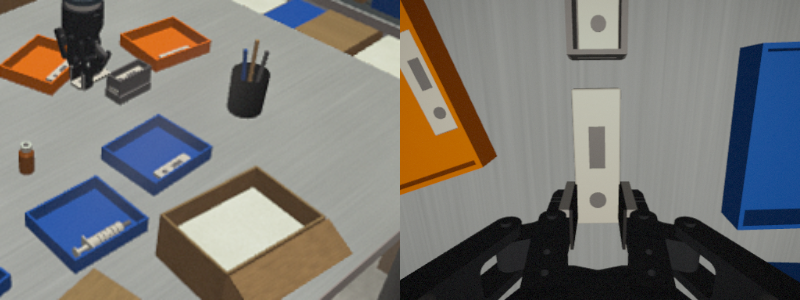

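Cassette drawn and held flat, window up, and the next one has dropped inside the magazine. Placing it.

Run:
```python
from h import *
lin([583,187,75],90,250); 
lin([583,187,20],90,150)
print(lin([583,187,4.5],90,40,8)); st('down')
env.move_gripper(0.42); st('rel')
lin([583,187,75],90,200)
shot('wrist','pics/w6.png'); shot('scene','pics/s6.png')
a=cv2.imread('pics/s6.png')[100:292,240:496];b=cv2.imread('pics/w6.png')
cv2.imwrite('pics/c6.png',np.hstack([cv2.resize(a,(400,300)),cv2.resize(b,(400,300))]))
```

```text
False
down t 15.07 tcp [582.9 190.5 -23.2] w 24.0 F [-0.3 -1.1 -0.4]
rel t 15.34 tcp [583.  190.5 -23. ] w 35.7 F [-1.1  0.4  0.7]
```

View pics/c6.png

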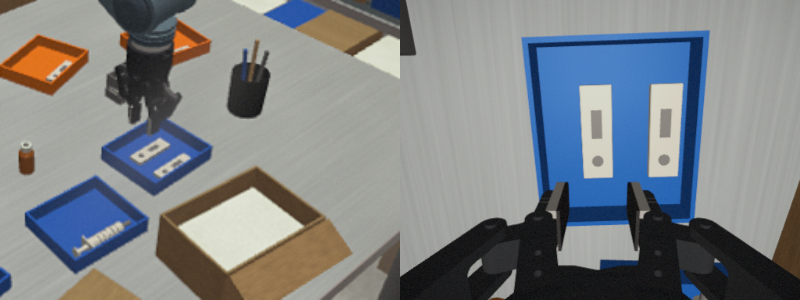

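The cassette lies flat in the cassette tray beside the stock, window up. On to vial 1, with the jaws across the tray's short side.

Run:
```python
from h import *
Y=98
lin([583,187,100],90,300)
env.move_to(cmd([474.5,17.7,100],Y),ori(Y)); env.move_gripper(0.8); st()
im,pose=shot('wrist','pics/w7.png'); np.save('pose7.npy',np.array(pose))
for p in proj('wrist',[[474.5,17.7,58],[474.5,17.7,0]],pose): cv2.circle(im,tuple(int(v) for v in p),2,(0,255,0),-1)
cv2.imwrite('pics/w7.png',im[:,:,::-1])
```

```text
t 17.43 tcp [474.2  21.5  72.5] w 68.1 F [-0.4  0.3 -0.2]
```

View pics/w7.png

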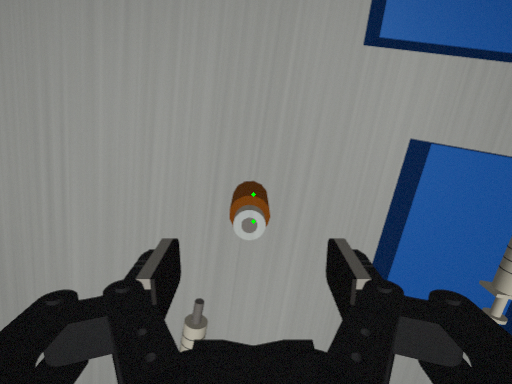

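Cap seen at (249.5,225), predicted (253,221), so about 2–3 mm off. I'll use the wrist estimate.

Run:
```python
from h import *
Y=98
v=onplane('wrist',[[249.5,225]],58,np.load('pose7.npy'))[0]; print(v)
v=v[:2]
lin([*v,70],Y,200)
print(lin([*v,8],Y,100,15)); st()
env.move_gripper(0.0); st('grip')
lin([*v,100],Y,200); st()
a=np.radians(98.2); ex=np.array([np.cos(a),np.sin(a)]); ey=np.array([-ex[1],ex[0]])
C=np.array([614.7,-245.5]); t=C+30*ex+18*ey; print(t)
lin([*t,100],Y,300)
shot('wrist','pics/w8.png'); st()
```

```text
[472.29693592  15.06310553  58.        ]
False
 t 18.55 tcp [472.5  18.4 -18.9] w 68.2 F [0.4 0.1 0.2]
grip t 19.01 tcp [472.5  18.4 -18.7] w 26.6 F [-0.8  1.5  5.5]
 t 19.62 tcp [471.   18.7  71.6] w 26.5 F [ 0.1 -0.5 -0.2]
[ 592.60515983 -218.37403388]
 t 20.69 tcp [ 591.1 -213.4   71.5] w 26.1 F [-0.1  0.4  0. ]
```

View pics/w8.png

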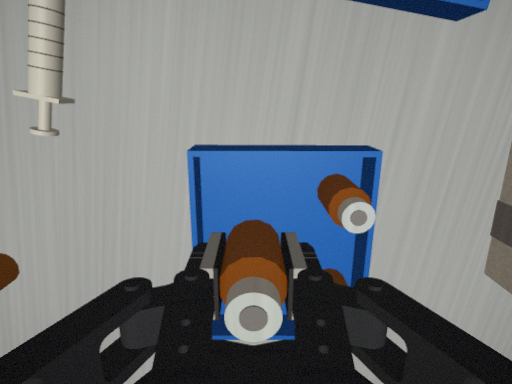

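Vial held upright over the tray. Its rim corners are at (190,148) and (380,150), so I'll check the tray position from those.

Run:
```python
from h import *
pose=(np.array(env.get_tcp_pos()),np.array(env.get_eef_rot()))
P=onplane('wrist',[[190,148],[380,150]],30,pose)
a=np.radians(98.2); ex=np.array([np.cos(a),np.sin(a)]); ey=np.array([-ex[1],ex[0]])
C=np.array([614.7,-245.5])
print(P,(P[:,:2]-C)@ex,(P[:,:2]-C)@ey)
t=C+30*ex+18*ey
lin([*t,45],98,200)
print(lin([*t,13],98,60,10)); st('down')
env.move_gripper(0.5); st('rel')
lin([*t,110],98,200)
shot('wrist','pics/w9.png')
```

```text
[[ 543.58736933 -181.74382888   30.        ]
 [ 669.14386016 -165.28580612   30.        ]] [73.24706144 71.62883276] [ 61.29211685 -65.32810364]
True
down t 21.66 tcp [ 591.4 -214.6  -14.7] w 25.5 F [-1.  -0.   4.2]
rel t 21.97 tcp [ 590.5 -214.   -15.6] w 42.8 F [0.2 0.3 0.5]
```

View pics/w9.png

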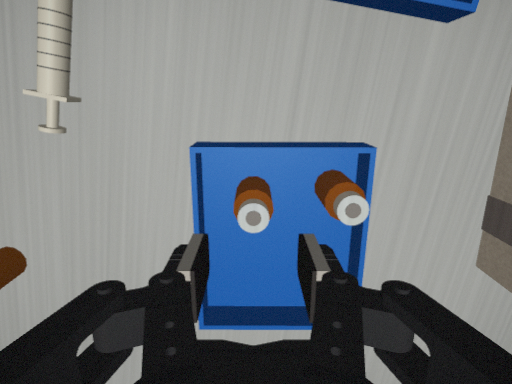

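Vial 1 is standing in the tray at (254,215). Now vial 2.

Run:
```python
from h import *
Y=98
print(env.ik(cmd([391.9,-308.4,8],Y),ori(Y)))
env.move_gripper(0.8)
lin([391.9,-308.4,110],Y,300); st()
im,pose=shot('wrist','pics/w10.png'); np.save('pose10.npy',np.array(pose))
print(proj('wrist',[[391.9,-308.4,58]],pose))
```

```text
[-0.89077237  0.2260857   2.05252374  0.          0.86298322 -1.03039871]
 t 23.91 tcp [ 392.1 -305.    82.8] w 68.1 F [-0.7  0.2  0.4]
[[252.92855724 215.10378037]]
```

View pics/w10.png

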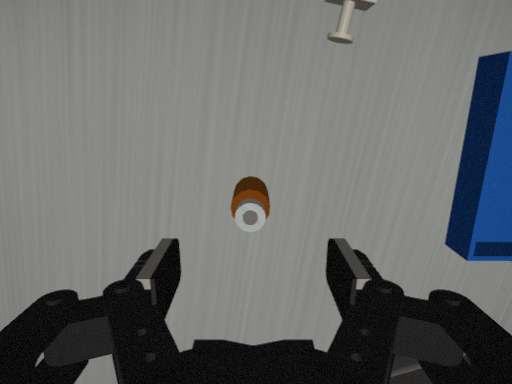

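Cap at (250,217), close to the predicted (253,215). Grasping it and placing it at tray x = −30.

Run:
```python
from h import *
Y=98
v=onplane('wrist',[[250,217]],58,np.load('pose10.npy'))[0][:2]; print(v)
lin([*v,70],Y,200)
print(lin([*v,8],Y,100,15))
env.move_gripper(0.0); st('grip')
lin([*v,110],Y,200)
a=np.radians(98.2); ex=np.array([np.cos(a),np.sin(a)]); ey=np.array([-ex[1],ex[0]])
C=np.array([614.7,-245.5]); t=C-30*ex+18*ey
lin([*t,110],Y,300); st()
lin([*t,45],98,200)
print(lin([*t,12.5],98,60,10)); st('down')
env.move_gripper(0.5); st('rel')
lin([*t,120],98,200)
shot('wrist','pics/w11.png')
```

```text
[ 390.19197806 -309.96636131]
False
grip t 25.53 tcp [ 390.2 -307.1  -18.7] w 26.3 F [-0.6  0.7  5.5]
 t 27.05 tcp [ 599.2 -273.8   80.8] w 26.7 F [ 0.2 -1.1 -0.5]
True
down t 28.06 tcp [ 600.1 -273.8  -14.7] w 26.5 F [-0.4  0.4  4.1]
rel t 28.37 tcp [ 599.2 -273.3  -15.6] w 42.2 F [0.6 0.6 0. ]
```

View pics/w11.png

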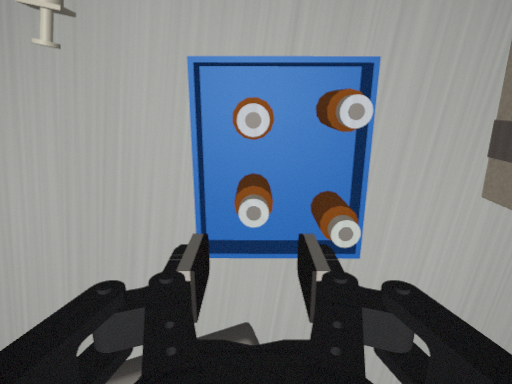

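Both vials stand inside the tray at (254,120) and (254,205). Now the syringe.

Run:
```python
from h import *
Y=87
lin([440.5,-133,110],Y,300); st()
env.move_gripper(0.65)
im,pose=shot('wrist','pics/w12.png'); np.save('pose12.npy',np.array(pose))
u=np.array([np.cos(np.radians(87)),np.sin(np.radians(87)),0]);o=np.array([440.5,-133,10])
for p in proj('wrist',[o,o+56*u,o-56*u,o-30*u],pose): cv2.circle(im,tuple(int(v) for v in p),2,(0,255,0),-1); print(p)
cv2.imwrite('pics/w12.png',im[:,:,::-1])
```

```text
t 29.98 tcp [ 441.5 -130.2   82.6] w 42.4 F [ 1.5 -0.3 -0.1]
[252.61069678 193.49147754]
[252.55590177 121.38768129]
[252.65926161 257.31547098]
[252.63742072 228.62160426]
```

View pics/w12.png

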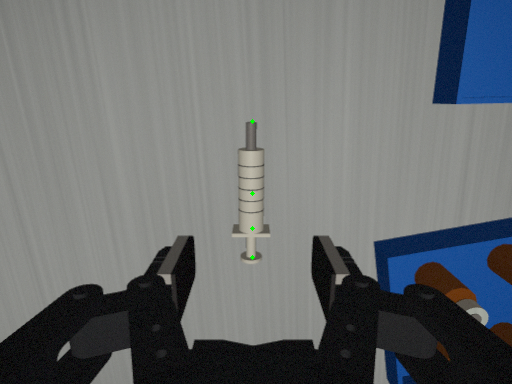

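The syringe is within 1.5 px of the prediction. Grasping and placing it.

```bash
python3 - <<'E'
from h import *
Y=87
lin([439.8,-130,40],Y,200)
print(lin([439.8,-130,3.5],Y,80,10)); st()
env.move_gripper(0.0); st('grip')
lin([439.8,-130,110],Y,200); st('up')
shot('wrist','pics/w13.png')
lin([623,7,110],88,300)
lin([623,7,45],88,200)
shot('wrist','pics/w14.png');st()
E
python3 -c "
import cv2,numpy as np
cv2.imwrite('pics/c13.png',np.hstack([cv2.resize(cv2.imread(f'pics/w{i}.png'),(400,300)) for i in (13,14)]))"
```

```text
False
 t 31.42 tcp [ 440.3 -126.7  -23.7] w 55.2 F [-0.  -0.  -0.7]
grip t 31.85 tcp [ 440.6 -126.8  -23.3] w 17.6 F [-2.4  0.   4.8]
up t 32.53 tcp [ 439.1 -126.    81.4] w 17.6 F [-1.6  0.6  0. ]
 t 34.02 tcp [623.8   9.8  18.9] w 17.7 F [ 0.3  0.1 -0.2]
```

View pics/c13.png

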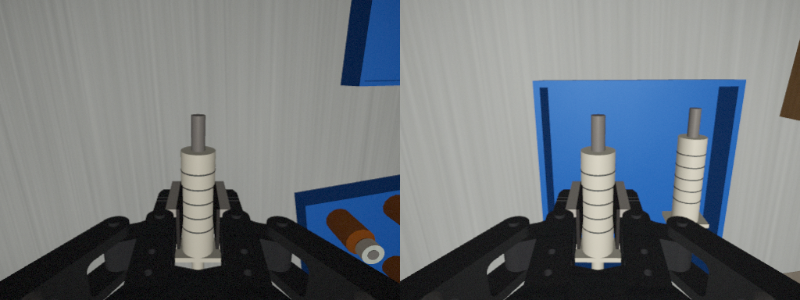

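The syringe is held level and lined up with the tray. Lowering it.

Run:
```python
from h import *
print(lin([623,7,8],88,60,8)); st('down')
env.move_gripper(0.45); st('rel')
lin([623,7,120],88,200)
shot('wrist','pics/w15.png')
lin([480,0,200],88,300); st()
shot('top','pics/t15.png'); shot('scene','pics/s15.png')
cv2.imwrite('pics/c15.png',np.hstack([cv2.resize(cv2.imread(f'pics/{i}15.png'),(400,300)) for i in 'ws']))
cv2.imwrite('pics/t15z.png',cv2.resize(cv2.imread('pics/t15.png')[90:260,90:420],None,fx=2.4,fy=2.4,interpolation=cv2.INTER_CUBIC))
```

```text
True
down t 34.61 tcp [622.2  10.7 -19.2] w 17.5 F [-1.   0.2  4. ]
rel t 34.94 tcp [621.1  10.8 -19.9] w 38.2 F [-0.9 -0.  -0. ]
 t 36.4 tcp [480.1   3.5 171.6] w 38.1 F [-0.2 -0.   0.4]
```

View pics/c15.png

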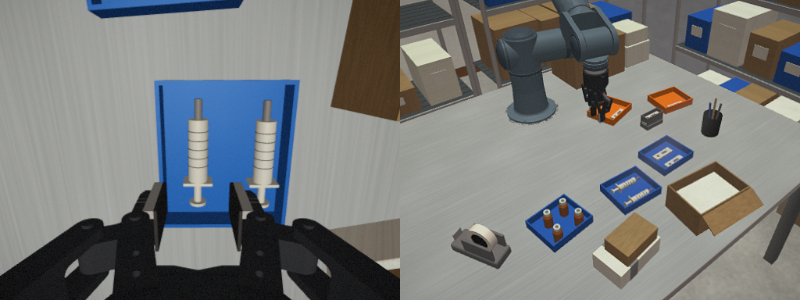

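View pics/t15z.png

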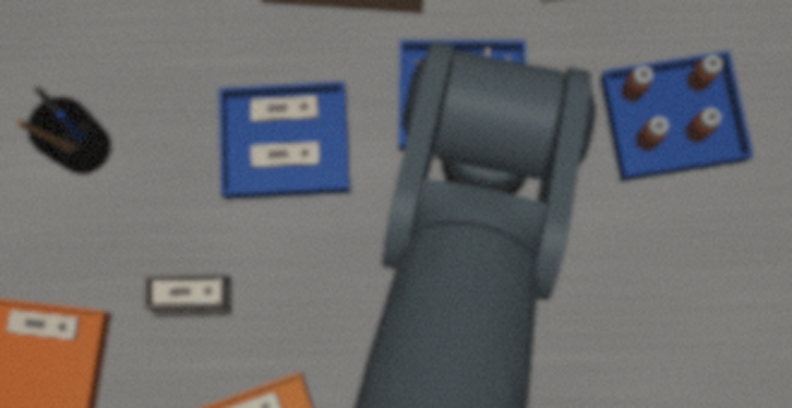

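All four items are in their trays: the vials upright, the syringe level between the walls, and the cassette flat with its window up. The pen cup is where it was and the gripper is clear, so I'm handing in.

Run:
```python
from h import *
c=lambda p:[p[0]/2.4+90,p[1]/2.4+90]
P=onplane('top',[c((656,126)),c((707,117))],58)[:,:2]
a=np.radians(98.2); ex=np.array([np.cos(a),np.sin(a)]); ey=np.array([-ex[1],ex[0]])
print((P-[614.7,-245.5])@np.c_[ex,ey]); Q=onplane('top',[c((285,154))],12)[0]; print('cas-tray',Q[:2]-[595,215])
env.close_job()
```

```text
[[ 34.50906251  18.06347777]
 [-24.33232834  17.16574496]]
cas-tray [-13.50068872  -0.1828849 ]
the job is handed in; nothing more can be done
```

I put all four items away and handed the job in at about 36 s of the 99 s allowed. Both vials stand in the vial tray, the syringe lies in the syringe tray, and the drawn cassette lies window up in the cassette tray.

**Last checks:**
- **Vials:** the final top picture puts them at tray x of about +35 and −24 mm, y of about +18 mm, well inside the limits.
- **Cassette:** the same picture puts it about 13 mm off the tray centre across the short side and 0 mm along the long side.
- **Syringe:** the wrist and scene pictures show it level on the tray floor. The arm hid it from the top camera, so I have no final numbers for it.
- **Pen cup and robot:** the cup looked unmoved in the last pictures, judged by eye only. The gripper was clear of everything.

**What disagreed or failed:**
- **Missed grasp:** the first try at the cassette closed on nothing and moved nothing.
- **Fingertip position:** a light touch on the bench showed the real fingertips sit about 27.5 mm behind the reported TCP. The camera views also suggested about 4 mm sideways along tool x, which I only estimated. I corrected for both from then on, and every later grasp held first time.
- **Gripper width:** it read about 2 mm under the true size on everything held.

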